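Third hand for a paddle repair in a glass studio

TASK

Pull the tool chest's top drawer right out to its stop and leave it out, because I need the screws at its back, then take the wide paddle blade out of it (leave the narrow blank in there). Lay the blade on the jig's packer and bring it up gently against the steel end plate of the clamped handle, square end flat against the plate, side edges flush with the plate's, lying level, then keep pushing it against the plate with a steady force of about 12 newtons: finish your program while still holding and pushing it, so that I can drive the screws, and don't push about or upset anything else on the bench.

Things in the scene. Friction and masses are not known exactly. Their poses are not given: they have to be found in the camera images.
- chest: Grey steel tool chest, fixed on the bench: 270 mm deep (x), 340 mm wide (y), 150 mm high, two drawers one above the other. Origin: centre of its underside; its x axis points from its front into the chest, z up; the drawers slide out along its -x, towards the robot.
- chest_drawer0_in (a point): Centre of the inner floor of the top drawer, 85 mm above the bench; moves with the drawer, axes as the chest's. Inside 225 mm long, 304 mm wide, 43 mm deep. In its front 147 mm two wooden blanks lie side by side, some 75 mm either side of the middle (which is on which side varies); behind a 26 mm high partition at its back are brass screws.
- chest_drawer0 (a joint): How far the top drawer is pulled out, in m: 0 shut, 0.17 at its stop. At the start 0 to 0.008. It slides with a few newtons and stays where it is left.
- chest_drawer0_handle (a point): Middle of the bar handle of the top drawer: a level round steel bar, 10 mm thick and 120 mm long along the chest's y, standing 40 mm (to its middle) in front of the drawer's front face, 108 mm above the bench and 42 mm below the chest's top. It moves with the drawer; axes as the chest's.
- blade: The new paddle blade, loose in the top drawer: a flat wooden blank 120 mm long (x), 60 mm wide (y), 22 mm thick (z), 0.1 to 0.16 kg. Origin: centre of its underside. The end at its +x is square and flat, with two small pilot holes; the corners of the other end are rounded (18 mm radius). It lies flat, its square end pointing roughly away from the robot.
- narrow_blank: A narrower blank of the same wood in the same drawer, 120 x 36 x 22 mm, origin at the centre of its underside, axes as the blade's. Not wanted: it stays in the drawer.
- jig: Assembly jig, fixed on the bench: plywood base board 385 x 130 x 18 mm, from x = -150 to +235 mm. Origin: on the bench surface, right under the face of the handle's end plate; x points from the blade's place into the handle (the direction to push). On it a packer faced with slick plastic (x = -113 to -8 mm, 38 mm wide, top 46 mm above the bench) carries the blade; fingers at the blade's long edges clear it.
- handle: The paddle handle, clamped in the jig by two straps, fixed: a turned wooden grip 34 mm thick along the jig's x, at its near end a steel end plate 60 mm wide (y), 42 mm high, 5 mm thick, its flat face looking to the jig's -x. Origin: centre of that face, 57 mm above the bench; axes as the jig's. The blade's square end belongs against this face.
- plate (a point): Centre of the face of the end plate, where the centre of the blade's square end face belongs; 57 mm above the bench, axes as the jig's. The plate and the clamped handle do not give: a millimetre of further push means many newtons. Bearing down hard on the packer at the same time costs some of the push to friction.
- wax: Round cake of wax, 82 mm across, 33 mm high, loose on the bench; origin at the centre of its underside. Leave alone.
- screwdriver: Screwdriver, about 220 mm long, lying on the bench to the right of the jig, for the colleague. Leave alone.
- optic_mould: Heavy brass ribbed mould, an upright cup 100 mm across the mouth and 95 mm high; origin at the centre of its underside. Leave alone.
- old_paddle: Old charred wooden paddle, blade 260 x 115 mm with a handle 160 mm long, 22 mm thick, lying flat at the left. Leave alone.
- spray_can: Spray can, 66 mm across, about 190 mm high, standing at the right. Leave alone.
- jacks: Jacks (long steel spring tongs), about 350 mm long, 16 mm high, lying at the right. Leave alone.
- wood_block: Glass-blower's wooden block, a hollow cup 92 mm across, 42 mm high, with a handle 130 mm long, lying at the left near the robot. Leave alone.

How it is judged (in metres and radians):
On the way, in this order (a step that is already met when the one before it is completed fails the run):
1. the top drawer is pulled out to its stop (within 10 mm), the blade still in it (value of joint chest_drawer0 above 0.16 m and height (world z) of blade below 0.1 m), for 0.2 s.
2. the blade is lifted out of the open drawer (its underside more than 115 mm above the bench) (height (world z) of blade above 0.115 m and value of joint chest_drawer0 above 0.16 m), for 0.1 s.
At the end, for the whole second after the job is handed in: For the last second: fingers on the blade (over 2 N), blade pressing the end plate with 5 to 20 N, its square end centred on the plate within 4 mm (gap), 6 mm (sideways), 5 mm (height), square and level within 0.06 rad, at rest; drawer within 10 mm of its stop, narrow blank still in it (contact force between blade and handle between 5 and 20 N and contact force between the fingers and blade above 2 N and x of plate in the frame of blade between 0.056 and 0.064 m and y of plate in the frame of blade between -0.006 and 0.006 m and z of plate in the frame of blade between 0.006 and 0.016 m and angle between the x axis of blade and the x axis of jig, either way round below 0.06 rad and angle between blade's own z axis and vertical below 0.06 rad and linear speed of blade below 0.02 m/s and value of joint chest_drawer0 above 0.16 m and x of narrow_blank in the frame of chest_drawer0_handle between 0.04 and 0.26 m and z of narrow_blank in the frame of chest_drawer0_handle between -0.06 and 0.02 m); the arm keeps its last pose, push and grip.
It fails at once if the blade is rammed against the end plate (over 45 N) (contact force between blade and handle above 45 N).
It fails at once if another thing on the bench is pushed about (moved more than 30 mm) (distance of any of wax, screwdriver, optic_mould, old_paddle, spray_can, jacks, wood_block from where it was at the start of the episode above 0.03 m).
It also fails if it takes over 72 s, if anything falls off the work surface, if the arm or the gripper's body presses on something with over 40 N, if the wrist force passes 120 N, or if a joint passes its speed limit or range.

ROBOT

A 6-joint arm with a two-finger parallel gripper is mounted at the origin on the work surface. World frame = base frame: x ahead of the robot, y to its left, z up, the work surface at z = 0. Lengths are in mm, angles in rad, forces in N, time in s.
With the tool pointing down it reaches from about 350 to 975 mm from the base axis. Payload 7.1 kg.
Tool frame: the origin (TCP) lies midway between the tips of the shut fingers; the grasp point (between the pads) lies 19 mm behind it (ctrl.grasp_offset is the distance from the TCP to the grasp point, in mm); z points along the fingers, y is the line along which they close (so a half turn about z gives the same grasp; the last joint's range is limited). The gripper opens to 88 mm and grips with 3 to 60 N. Pads are 20 mm wide; open, the fingers measure 115 mm over their backs; the gripper's body (75 mm by 178 mm) begins 61 mm behind the grasp point.
Start: joints at [-1.248, 0.423, 1.63, -0, 1.089, -0.019], TCP at [209.507, -588.822, 222.675] pointing down, gripper open.
Joint ranges: [-3, 3], [-0.9, 2.11], [0.09, 2.58], [-1.31, 4.45], [0.11, 2.69], [-2.54, 2.54]. Speed limits (rad/s): [2.39, 2.39, 3.01, 3.14, 3.14, 3.14].

INTERFACE

Orientations are given as a rotation vector (axis times angle).
In Python, from workcell import ctrl gives the robot as it stands. The module is installed in compiled form; this text tells all that it offers.
- The arm moves only by the tool servo_tool, never from a script. Its argument "rows" is a list of rows, each a list of 7 numbers: the turn, a rotation vector about the tool's x, y, z as a fraction of full scale, then the shift along the tool's x, y, z as a fraction of full scale, then the finger opening in mm, from 0 to 87.8. A call has 1 to 10 rows; each row is the pose to reach, as a shift and turn from the pose commanded when the call began, along the tool's axes at that moment; what a row does not reach only later rows make up. Full scale, the value 1, is 20 cm for a shift and 1.5 rad for a turn. A row lasts 1/8 s, in which the tool goes at most 62.5 mm and 10.7 degrees, less where a joint would pass 70% of its speed; a pose out of reach is approached as far as the arm can. A call with a number of a shift or a turn outside -1 to 1 is refused whole. A call with a gripper value outside its range is refused whole. The fingers move at their own pace and stop on an object; the grip force is fixed at half the most. Time passes only in rows, so rows that repeat a pose let the fingers close. It gives the time, the measured TCP pose, the force, the opening and the grip force at its end, in the units of the state.
- ctrl.get_obs(): the state, without advancing time (a new reading comes with each control period).
- ctrl.get_image(name): name is "scene" or "top" or "wrist"; returns (picture, depth): 480x640x3 uint8, red, green, blue; 480x640 float32, mm along the optical axis (not along the pixel's ray), 0 where there is no reading.
- ctrl.camera_info(name): a dict with "intrinsics" (3x3 intrinsics, pixels), "R" (3x3) and "t" (3): a world point X has camera coordinates R X + t. Camera axes: x right, y down, z forward; pixel columns grow to the right and rows downward; lengths in mm; the calibration is good to about 2 mm. A picture is of the moment at which its call begins: read the wrist's pose just before it. camera_info takes no time and is no camera call; for the wrist camera it gives the pose at the moment of the call.
- ctrl.close_job(): hands the job in; it is judged then, once.
The state is a dict: "t": time; "qpos": joint angles; "qvel": joint speeds; "joint_torque": joint torques, N m; "ee_pos": TCP position; "orientation": TCP orientation; "ft_force": force on the tool from outside, world axes, zero at the start; "moment": the same for the moment, N m; "width": finger opening in mm; "grasp_force": force on a finger pad.
Only numpy, scipy, OpenCV 4.12 (cv2) and the standard library are available. Lean on these libraries where they do the work, as an engineer would, in place of code of your own. Each camera call takes 0.05 s, during which the arm holds its last target. There are 200 camera calls.

## Working session

There is one attempt and no reset: what is moved stays moved. The work goes in short steps, Python scripts to look and compute and a tool call to move; the robot and the scene stay as the last step left them, time stands still between calls to the robot, and variables do not carry over. Pictures are saved under pics/ and viewed, at most 10 in all, crops included, and the job is handed in when it is done.

Besides the shell and the picture viewer there is one more tool, called after "Call:" by a JSON object that holds its "method" and its "body", one argument or row to a line. servo_tool: Moves the arm, as the interface text tells. Its arguments: {"type":"object","properties":{"rows":{"type":"array","items":{"type":"array","items":{"type":"number"}}}},"required":["rows"]}

```bash
mkdir -p pics; cat > h.py <<'E'
import numpy as np, cv2
from scipy.spatial.transform import Rotation as R
from workcell import ctrl
def shot(n,f):
    ci=ctrl.camera_info(n); im,d=ctrl.get_image(n)
    cv2.imwrite(f'pics/{f}.png',im[:,:,::-1]); np.savez(f'pics/{f}.npz',im=im,d=d,K=ci['intrinsics'],R=ci['R'],t=ci['t'])
    return im,d
def cloud(f):
    z=np.load(f'pics/{f}.npz'); d=z['d']; v,u=np.mgrid[:480,:640]
    K=z['K']; c=np.stack([(u-K[0,2])/K[0,0]*d,(v-K[1,2])/K[1,1]*d,d],-1)
    X=(c-z['t'])@z['R']; X[d==0]=np.nan
    return z['im'],X
def rel(p,rv=None):
    "target world pose -> row numbers"
    o=ctrl.get_obs(); r0=R.from_rotvec(o['orientation'])
    s=r0.inv().apply(np.array(p)-o['ee_pos'])/200
    t=(r0.inv()*R.from_rotvec(rv)).as_rotvec()/1.5 if rv is not None else np.zeros(3)
    return np.round(np.r_[t,s],4)
E
python3 - <<'E'
from h import *
o=ctrl.get_obs(); print(o)
for n in('top','scene'):
    shot(n,n+'0'); ci=ctrl.camera_info(n); print(n,ci)
E
```

```text
{'t': 0.0, 'qpos': array([-1.24799185e+00,  4.23826884e-01,  1.63068699e+00,  2.73962299e-06,
        1.08860788e+00, -1.89952396e-02]), 'qvel': array([ 0.00044625, -0.0016794 ,  0.00111908, -0.00015642, -0.00013535,
        0.00104992]), 'joint_torque': array([-1.54664940e-03, -5.44627082e+01, -2.73670185e+01,  6.43603038e-02,
        2.29661143e-02, -1.37086245e-04]), 'ee_pos': array([ 209.33992264, -588.30555215,  221.91159895]), 'orientation': array([-3.09433682e+00, -5.34028953e-01,  3.59518254e-04]), 'ft_force': array([ 0.44360519, -0.0323504 ,  0.21466008]), 'moment': array([-0.03236224, -0.04344023,  0.01765867]), 'grasp_force': 0.0, 'width': 87.55102219799801}
top {'intrinsics': array([[498.81275213,   0.        , 316.48372457],
       [  0.        , 498.81275213, 233.67170109],
       [  0.        ,   0.        ,   1.        ]]), 'R': array([[ 9.43405035e-05, -9.99981172e-01, -6.13562315e-03],
       [-9.87357004e-01,  8.79425521e-04, -1.58509852e-01],
       [ 1.58512264e-01,  6.07300439e-03, -9.87338331e-01]]), 't': array([ -39.41200004,  541.88340396, 1633.48143054])}
scene {'intrinsics': array([[460.76946433,   0.        , 316.20231939],
       [  0.        , 460.76946433, 237.92379233],
       [  0.        ,   0.        ,   1.        ]]), 'R': array([[ 0.79525788,  0.6061982 , -0.00941567],
       [ 0.48453678, -0.64483432, -0.59111151],
       [-0.36440227,  0.46552384, -0.80653489]]), 't': array([-379.09224463, -226.2634136 , 1476.18358109])}
```

View pics/top0.png

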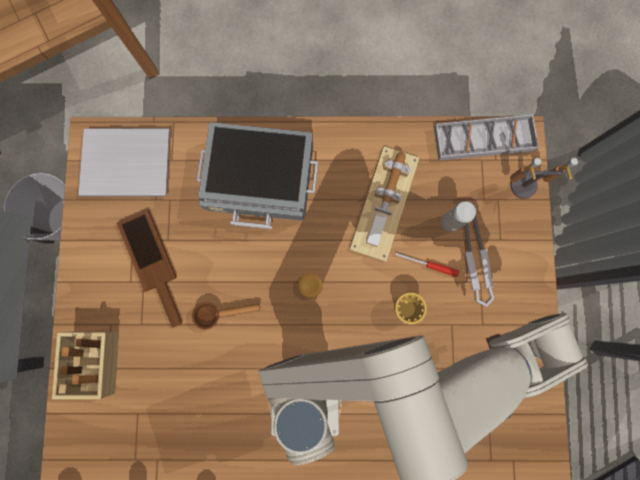

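View pics/scene0.png

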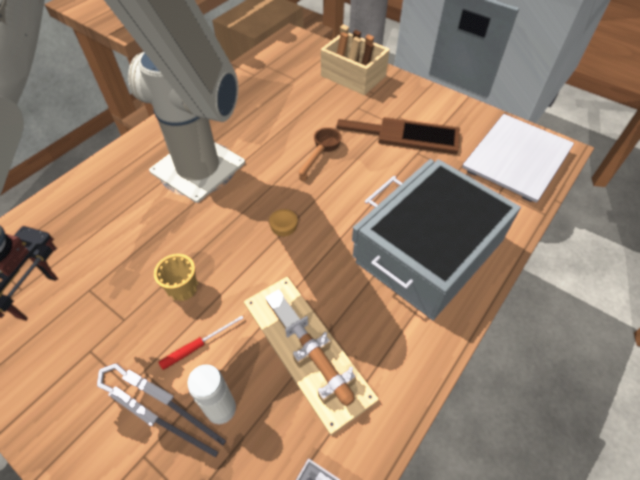

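The top view shows the chest at about (257,170) with its front handle at (252,222). The jig is at (385,203), with its packer at (376,232) and plate near (383,212). The wax is at (310,287), between the robot and the chest.

```bash
python3 - <<'E'
from h import *
for n in('top0','scene0'):
    im,X=cloud(n)
    def rect(m,name):
        p=X[m][:,:2].astype(np.float32); 
        if len(p)<5: print(name,len(p)); return
        r=cv2.minAreaRect(p); print(n,name,len(p),np.round(r[0],1),np.round(r[1],1),round(r[2],2),'z',np.round(np.nanpercentile(X[m][:,2],[5,50,95]),1))
    x,y,z=X[...,0],X[...,1],X[...,2]
    reg=(x>450)&(x<1000)&(y>-20)&(y<400)
    rect(reg&(z>135)&(z<165),'chesttop')
    rect((x>450)&(x<720)&(y>0)&(y<300)&(z>95)&(z<118),'handle?')
    j=(x>400)&(x<900)&(y<-60)&(y>-330)
    rect(j&(z>12)&(z<24)&(im[...,0]>150),'board')
    rect(j&(z>41)&(z<52)&(im[...,0].astype(int)-im[...,2]<30),'packer')
    rect(j&(z>70)&(z<84)&(im[...,0].astype(int)-im[...,2]<40),'plate')
    rect((x>300)&(x<560)&(y>-60)&(y<120)&(z>25)&(z<40),'wax')
    rect((x>200)&(x<560)&(y>-330)&(y<-160)&(z>60)&(z<100),'mould')
E
```

```text
top0 chesttop 8344 [742. 158.] [342.  281.1] 83.91 z [142.  150.1 156.2]
top0 handle? 251 [583.2 145.6] [289.7  60.9] 89.43 z [ 97.2 112.  117.4]
top0 board 1558 [ 669.  -295.4] [173.4 424.6] 73.35 z [12.7 17.4 22.5]
top0 packer 310 [ 601.3 -251.1] [ 60.5 194.1] 75.36 z [41.6 45.3 51. ]
top0 plate 148 [ 698.3 -282.2] [ 84.9 181.5] 85.56 z [70.7 74.1 80.1]
top0 wax 400 [370.9 -19.6] [78.1 77.7] 44.08 z [25.8 30.7 36.8]
top0 mould 126 [ 294.3 -309.6] [94.2 40.4] 0.11 z [75.  91.5 98.2]
scene0 chesttop 11758 [741.8 158.7] [345.2 278.4] 83.94 z [139.6 152.  155.2]
scene0 handle? 224 [588.2 114.9] [ 67.7 248.2] 12.23 z [ 99.2 114.6 117.6]
scene0 board 4159 [ 649.3 -294.9] [176.5 386.4] 71.52 z [15.5 18.7 22. ]
scene0 packer 595 [ 564.2 -243.4] [ 57.5 121. ] 71.42 z [43.4 46.9 50.2]
scene0 plate 462 [ 699.3 -288.2] [ 89.7 176.1] 71.29 z [70.6 74.1 79.3]
scene0 wax 528 [373.4 -19.7] [80.1 80.3] 37.52 z [27.4 32.  36.1]
scene0 mould 384 [ 296.8 -309.3] [40.7 97.9] 89.58 z [63.9 88.9 97.6]
```

```bash
cat >> h.py <<'E'
def down(th): return (R.from_euler('z',th+90,degrees=True)*R.from_euler('x',180,degrees=True)).as_rotvec()
E
python3 - <<'E'
from h import *
ci=ctrl.camera_info('wrist');o=ctrl.get_obs()
c=-ci['R'].T@ci['t']; r=R.from_rotvec(o['orientation'])
print('cam in tool',r.inv().apply(c-o['ee_pos']),'axes in tool',r.inv().as_matrix()@ci['R'].T, ci['intrinsics'][0,0])
print(rel([520,-250,420],down(-20)),rel([520,-250,420],down(-108.5)), rel([480,150,400],down(-6.1)))
E
```

```text
cam in tool [ 7.00191311e+01  1.48925975e-01 -1.61100745e+02] axes in tool [[-4.72535621e-04 -9.65791865e-01 -2.59318048e-01]
 [ 9.99999334e-01 -7.29321396e-04  8.94027109e-04]
 [-1.05257031e-03 -2.59317453e-01  9.65791567e-01]] 392.2181278108632
[-8.0000e-04 -4.0000e-04 -5.8660e-01  2.0305e+00 -1.0747e+00 -9.8850e-01] [-9.0000e-04  3.0000e-04  4.4310e-01  2.0305e+00 -1.0747e+00 -9.8850e-01] [-8.0000e-04 -5.0000e-04 -7.4840e-01  2.5124e+00 -3.0259e+00 -8.8590e-01]
```

Call:
{"method": "servo_tool", "body": {
  "rows": [
    [0,0,0,0.2,-0.1,-0.4,40],
    [0,0,-0.5866,1,-0.53,-0.98,40],
    [0,0,-0.5866,1,-0.53,-0.98,40],
    [0,0,-0.5866,1,-0.53,-0.98,40],
    [0,0,-0.5866,1,-0.53,-0.98,40],
    [0,0,-0.5866,1,-0.53,-0.98,40],
    [0,0,-0.5866,1,-0.53,-0.98,40]
  ]
}}

```text
t: 0.98
ee_pos: [362.7, -421.4, 418.7]
orientation: [-2.574, -1.802, 0.0]
ft_force: [0.9, 0.8, 0.3]
width: 40.2
grasp_force: 0.0
```

```bash
python3 - <<'E'
from h import *
o=ctrl.get_obs();print(o['t'],o['ee_pos'],o['qpos']);print(rel([540,-230,420],down(-18)))
E
```

```text
0.975 [ 362.67395241 -421.38065074  418.6601025 ] [-8.81497684e-01  1.52211033e-01  1.55066732e+00 -7.74377051e-05
  1.43875911e+00 -5.32266739e-01]
[-1.0000e-04  0.0000e+00 -2.3400e-02  1.2025e+00  5.0570e-01 -6.8000e-03]
```

Call:
{"method": "servo_tool", "body": {
  "rows": [
    [0,0,0,0.3,0.13,0,40],
    [0,0,0,0.6,0.25,0,40],
    [0,0,0,1,0.45,0,40],
    [0,0,0,1,0.45,0,40],
    [0,0,0,1,0.45,0,40],
    [0,0,0,1,0.45,0,40]
  ]
}}

```text
t: 1.72
ee_pos: [514.6, -265.5, 417.9]
orientation: [-2.574, -1.799, 0.002]
ft_force: [-0.4, -0.5, -0.1]
width: 40.2
grasp_force: 0.0
```

```bash
python3 - <<'E'
from h import *
shot('wrist','w_jig')
o=ctrl.get_obs();print(o['t'],o['ee_pos'],o['qvel'].max());print(rel([500,130,420],down(-6)))
E
```

```text
1.775 [ 514.44807847 -265.74916442  418.18542538] 0.0012719443717547113
[-7.0000e-04  1.0000e-04 -1.6460e-01  1.8329e+00 -7.4920e-01 -8.7000e-03]
```

View pics/w_jig.png

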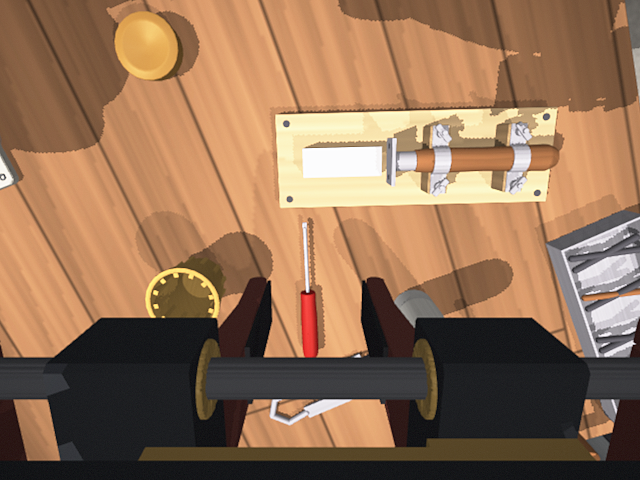

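The wrist view shows the whole jig. The packer is at (303–382, 146–177), the plate at (388–396, 138–185) and the board at (276–558, 108–208).

```bash
python3 - <<'E'
from h import *
im,X=cloud('w_jig'); hsv=cv2.cvtColor(im,cv2.COLOR_RGB2HSV)
x,y,z=[X[...,i] for i in range(3)]
v,u=np.mgrid[:480,:640]
reg=(u>265)&(u<570)&(v>98)&(v<215)
def rect(m,n):
    m=cv2.morphologyEx(m.astype(np.uint8),cv2.MORPH_OPEN,np.ones((2,2)))>0
    p=X[m][:,:2].astype(np.float32); r=cv2.minAreaRect(p); print(n,m.sum(),np.round(r[0],1),np.round(r[1],1),round(r[2],2),'z',np.round(np.percentile(X[m][:,2],[2,50,98]),1))
    return cv2.boxPoints(r)
rect(reg&(z>10),'board')
rect(reg&(u<386)&(z>40)&(z<52),'packer')
b=rect(reg&(u>384)&(u<400)&(z>70)&(z<84),'platetop'); print(np.round(b,1))
m=reg&(u>384)&(u<400)&(z>30); 
ps=X[m]; 
a=np.deg2rad(-18.5); e=np.array([np.cos(a),np.sin(a)]);n=np.array([-e[1],e[0]])
s=ps[:,:2]@e; print(np.round(np.percentile(s,[1,5,25,50,75,99]),1))
face=(ps[:,2]>50)&(ps[:,2]<74); print('face',face.sum(),np.median(s[face]))
t=ps[ps[:,2]>72][:,:2]@n; print('y ext',t.min(),t.max())
print('depth row 162', [(uu,np.round(X[162,uu],0)) for uu in range(378,402,2)])
E
```

```text
board 25865 [ 662.9 -279.3] [132.7 395. ] 71.42 z [nan nan nan]
packer 2276 [ 562.2 -245.5] [ 39.4 109.4] 70.93 z [nan nan nan]
platetop 236 [ 623.9 -268.5] [66.9 17.9] 71.45 z [16.4 76.6 78.5]
[[ 604.8 -297.4]
 [ 621.8 -303.1]
 [ 643.1 -239.7]
 [ 626.1 -234. ]]
[667.4 667.8 668.  668.4 671.3 679.5]
face 235 668.0929432962479
y ext -81.25120454012125 -21.993986381958734
depth row 162 [(378, array([ 604., -259.,   45.])), (380, array([ 607., -260.,   43.])), (382, array([ 613., -264.,   17.])), (384, array([ 615., -265.,   18.])), (386, array([ 618., -266.,   17.])), (388, array([ 616., -263.,   48.])), (390, array([ 617., -262.,   62.])), (392, array([ 617., -262.,   76.])), (394, array([ 619., -262.,   77.])), (396, array([ 623., -264.,   69.])), (398, array([ 625., -265.,   68.])), (400, array([ 628., -266.,   68.]))]
```

Call:
{"method": "servo_tool", "body": {
  "rows": [
    [0,0,-0.02,0.2,-0.08,0,40],
    [0,0,-0.08,0.5,-0.2,0,40],
    [0,0,-0.16,1,-0.4,0,40],
    [0,0,-0.16,1,-0.4,0,40],
    [0,0,-0.16,1,-0.4,0,40],
    [0,0,-0.16,1,-0.4,0,40]
  ]
}}

```text
t: 2.52
ee_pos: [508.4, -50.7, 418.8]
orientation: [2.34, 2.095, -0.0]
ft_force: [1.2, -0.4, 0.6]
width: 39.8
grasp_force: 0.0
```

```bash
python3 - <<'E'
from h import *
shot('wrist','w_chest')
o=ctrl.get_obs();print(o['t'],o['ee_pos'])
E
```

```text
2.575 [508.4966994  -50.9984847  418.73036157]
```

View pics/w_chest.png

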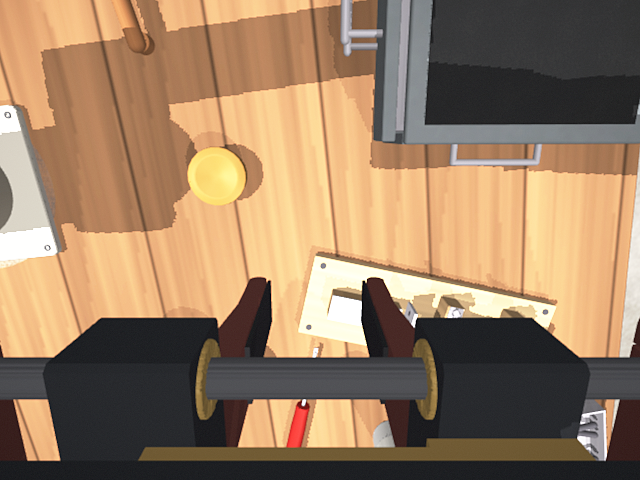

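The view shows the wax at (217,176) and the chest at the upper right, with the drawer handle's end at (345,40). I'll go further left to see all of the handle.

Call:
{"method": "servo_tool", "body": {
  "rows": [
    [0,0,0,0.25,0,0,32],
    [0,0,0,0.5,0.1,0,32],
    [0,0,0,0.75,0.2,0,32],
    [0,0,0,0.75,0.2,0,32],
    [0,0,0,0.75,0.2,0,32]
  ]
}}

```text
t: 3.2
ee_pos: [564.8, 93.8, 418.2]
orientation: [-2.341, -2.095, 0.002]
ft_force: [0.5, -0.0, -1.4]
width: 32.1
grasp_force: 0.0
```

```bash
python3 - <<'E'
from h import *
shot('wrist','w_h')
o=ctrl.get_obs();print(o['t'],o['ee_pos'],down(-6))
im,X=cloud('w_h'); x,y,z=[X[...,i] for i in range(3)]
c=np.array([742,158]);a=np.deg2rad(-6.1);e=np.array([np.cos(a),np.sin(a)]);n=np.array([-e[1],e[0]])
s=(X[...,:2]-c)@e; t=(X[...,:2]-c)@n
m=(s<-148)&(s>-200)&(abs(t)<100)&(z>90)&(z<120)
p=X[m]; r=cv2.minAreaRect(p[:,:2].astype(np.float32)); print('handle',m.sum(),r,np.percentile(p[:,2],[5,50,95]))
b=m&(s<-168); print('bar s,t,z',np.percentile(s[b],[2,50,98]),np.percentile(t[b],[2,50,98]),np.percentile(z[b],[2,50,98]))
vv,uu=np.where(b);print(uu.min(),uu.max(),vv.min(),vv.max())
E
```

```text
3.25 [564.58869147  93.52078161 418.45177371] [2.33465832e+00 2.10213580e+00 1.28718694e-16]
handle 1338 ((576.8050537109375, 175.19863891601562), (128.8633270263672, 34.59262466430664), 83.69815063476562) [111.86979874 114.77642301 116.83510948]
bar s,t,z [-183.03756472 -177.86994936 -169.65834919] [-60.0872169    1.92213611  60.98442213] [111.35282725 114.91743752 117.42015279]
304 317 64 182
```

View pics/w_h.png

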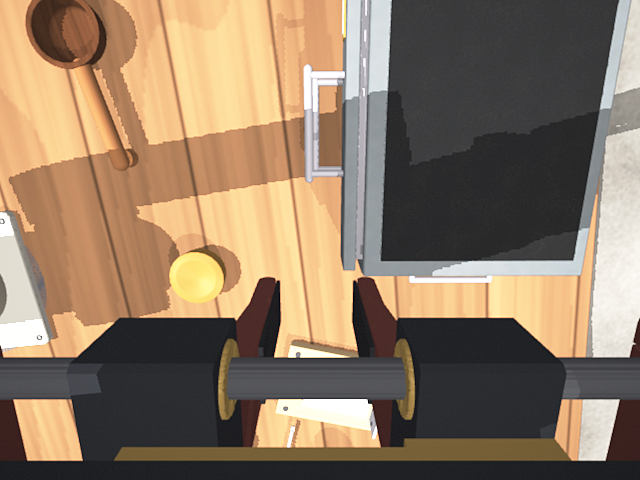

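The handle bar shows at columns 304–312, rows 64–182. It is 120 mm long with its top at about 114 mm, which agrees with the text. Next I work out the grasp moves.

```bash
python3 - <<'E'
from h import *
print(rel([565,177.4,250],down(-6.1)),rel([565,177.4,89],down(-6.1)))
E
```

```text
[-4.000e-04  4.000e-04 -3.200e-03  4.175e-01 -4.400e-02  8.420e-01] [-4.000e-04  4.000e-04 -3.200e-03  4.180e-01 -4.360e-02  1.647e+00]
```

Call:
{"method": "servo_tool", "body": {
  "rows": [
    [0,0,-0.0032,0.2,-0.02,0.2,32],
    [0,0,-0.0032,0.4175,-0.044,0.45,32],
    [0,0,-0.0032,0.4175,-0.044,0.75,32],
    [0,0,-0.0032,0.4175,-0.044,1,32],
    [0,0,-0.0032,0.4175,-0.044,1,32],
    [0,0,-0.0032,0.4175,-0.044,1,32]
  ]
}}

```text
t: 4.0
ee_pos: [566.4, 178.5, 220.9]
orientation: [2.335, 2.1, 0.004]
ft_force: [-0.4, -0.1, 0.2]
width: 32.0
grasp_force: 0.0
```

Call:
{"method": "servo_tool", "body": {
  "rows": [
    [0,0,0,0,0,0.15,32],
    [0,0,0,0,0,0.3,32],
    [0,0,0,0,0,0.45,32],
    [0,0,0,0,0,0.55,32],
    [0,0,0,0,0,0.645,32],
    [0,0,0,0,0,0.645,32],
    [0,0,0,0,0,0.645,32]
  ]
}}

```text
t: 4.88
ee_pos: [566.1, 179.4, 90.9]
orientation: [2.334, 2.102, 0.003]
ft_force: [0.3, -0.4, -0.1]
width: 31.6
grasp_force: 0.0
```

Call:
{"method": "servo_tool", "body": {
  "rows": [
    [0,0,0,0,0,0,5],
    [0,0,0,0,0,0,5],
    [0,0,0,0,0,0,5],
    [0,0,0,0,0,0,5]
  ]
}}

```text
t: 5.38
ee_pos: [565.3, 179.4, 90.1]
orientation: [2.334, 2.102, 0.001]
ft_force: [-0.6, -0.3, 4.3]
width: 9.0
grasp_force: 30.0
```

Call:
{"method": "servo_tool", "body": {
  "rows": [
    [0,0,0,0,-0.05,0,5],
    [0,0,0,0,-0.15,0,5],
    [0,0,0,0,-0.25,0,5],
    [0,0,0,0,-0.35,0,5],
    [0,0,0,0,-0.45,0,5],
    [0,0,0,0,-0.55,0,5],
    [0,0,0,0,-0.65,0,5],
    [0,0,0,0,-0.73,0,5],
    [0,0,0,0,-0.8,0,5],
    [0,0,0,0,-0.82,0,5]
  ]
}}

```text
t: 6.62
ee_pos: [403.3, 196.9, 90.1]
orientation: [2.331, 2.103, 0.007]
ft_force: [16.6, -8.4, -9.0]
width: 9.2
grasp_force: 30.0
```

Call:
{"method": "servo_tool", "body": {
  "rows": [
    [0,0,0,0,-0.01,0,5],
    [0,0,0,0,-0.01,0,5]
  ]
}}

```text
t: 6.88
ee_pos: [403.4, 196.8, 90.1]
orientation: [2.33, 2.101, 0.01]
ft_force: [15.1, -4.7, -5.6]
width: 8.8
grasp_force: 30.0
```

Call:
{"method": "servo_tool", "body": {
  "rows": [
    [0,0,0,0,-0.015,0,5],
    [0,0,0,0,-0.025,0,5],
    [0,0,0,0,-0.025,0,5]
  ]
}}

```text
t: 7.25
ee_pos: [403.4, 197.0, 90.3]
orientation: [2.324, 2.099, 0.02]
ft_force: [36.6, -18.6, -22.6]
width: 9.2
grasp_force: 30.0
```

At the stop. I relax the pull, open the fingers, rise, then look into the drawer.

Call:
{"method": "servo_tool", "body": {
  "rows": [
    [0,0,0,0,0.035,0,5],
    [0,0,0,0,0.035,0,32],
    [0,0,0,0,0.035,0,32],
    [0,0,0,0,0.035,0,32],
    [0,0,0,0,0.035,-0.2,32],
    [0,0,0,0,0.035,-0.4,87],
    [0,0,0,0,0.035,-0.7,87],
    [0,0,0,-0.2,0.2,-1,87],
    [0,0,0,-0.35,0.2,-1,87],
    [0,0,0,-0.35,0.2,-1,87]
  ]
}}

```text
t: 8.5
ee_pos: [427.6, 121.9, 290.7]
orientation: [2.336, 2.099, 0.002]
ft_force: [-1.2, 0.8, -0.6]
width: 78.6
grasp_force: 0.0
```

```bash
python3 - <<'E'
from h import *
shot('wrist','w_d')
o=ctrl.get_obs();print(o['t'],o['ee_pos'],o['width'],o['qpos'])
E
```

```text
8.55 [427.13304007 122.67544962 289.79735103] 82.60329530512045 [2.52752984e-01 6.60949121e-02 1.94020466e+00 2.29514998e-04
 1.13495449e+00 3.59062526e-01]
```

View pics/w_d.png

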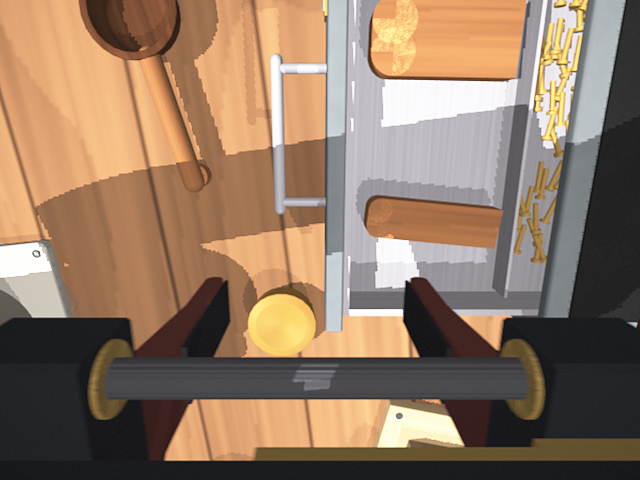

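The drawer is open. The wide blade is at the top (375–527, 0–80), the far-left side, and the narrow blank is at (365–502, 195–248). I'll move 100 mm left to see the whole blade.

Call:
{"method": "servo_tool", "body": {
  "rows": [
    [0,0,0,0.25,0.05,-0.1,87],
    [0,0,0,0.5,0.1,-0.2,87],
    [0,0,0,0.5,0.1,-0.2,87],
    [0,0,0,0.5,0.1,-0.2,87]
  ]
}}

```text
t: 9.05
ee_pos: [456.4, 220.9, 328.1]
orientation: [-2.332, -2.104, 0.005]
ft_force: [0.1, -0.4, -0.6]
width: 87.1
grasp_force: 0.0
```

```bash
cat > blade.py <<'E'
from h import *
def find(f):
    im,X=cloud(f); hsv=cv2.cvtColor(im,cv2.COLOR_RGB2HSV)
    x,y,z=[X[...,i] for i in range(3)]
    m=(z>98)&(z<118)&(x>430)&(x<640)&(y>60)&(y<330)&(hsv[...,1]>70)&(hsv[...,0]<20)
    m=cv2.morphologyEx(m.astype(np.uint8),cv2.MORPH_OPEN,np.ones((3,3)))
    n,l,st,_=cv2.connectedComponentsWithStats(m)
    for i in range(1,n):
        if st[i,4]<800: continue
        p=X[l==i]; r=cv2.minAreaRect(p[:,:2].astype(np.float32))
        print(f,st[i],np.round(r[0],1),np.round(r[1],1),round(r[2],2),'z',np.round(np.percentile(p[:,2],[5,50,95]),1))
E
python3 - <<'E'
from h import *
from blade import find
shot('wrist','w_d2')
o=ctrl.get_obs();print(o['t'],o['ee_pos'],o['width'])
find('w_d');find('w_d2')
E
```

```text
9.1 [456.4435785  220.32417446 328.1642636 ] 86.90419511402943
w_d [  371     0   155    79 10452] [547.4 255.4] [ 57.2 120.6] 83.64 z [104.3 105.8 107.1]
w_d [ 366  197  137   51 5243] [532.2 105.4] [ 36.5 120.1] 78.23 z [104.5 106.  107.2]
w_d2 [ 346  130  128   65 6596] [547.6 257.5] [ 59.8 119.8] 82.92 z [104.6 105.9 107.3]
w_d2 [ 343  287   72   39 2349] [511.9 109.9] [37.6 78.2] 79.33 z [102.8 106.1 107.3]
```

View pics/w_d2.png

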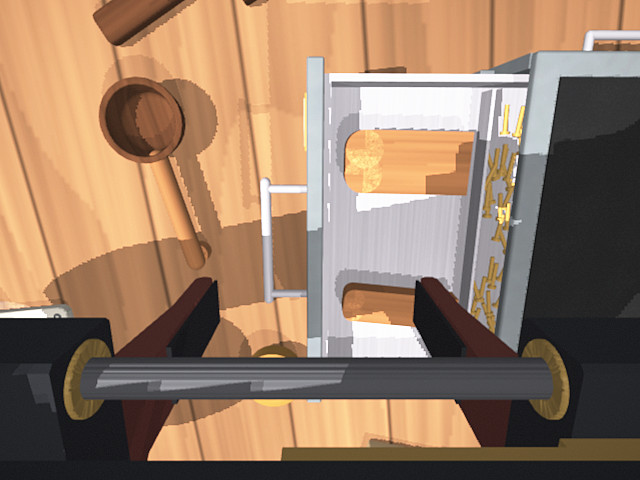

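The view shows the whole blade at (346–474, 130–195): rounded end at left, square end at right facing away from the robot. It measures 120×60 with its top at 106 mm, consistent across both views.

```bash
python3 - <<'E'
from h import *
print(rel([547.5,257,200],down(60)),rel([547.5,257,200],down(82.9)))
E
```

```text
[-0.0022 -0.     -0.7672  0.2306  0.4356  0.6393] [-2.3000e-03 -5.0000e-04 -1.0336e+00  2.3060e-01  4.3560e-01  6.3930e-01]
```

Call:
{"method": "servo_tool", "body": {
  "rows": [
    [0,0,-0.12,0.05,0.1,0.1,87],
    [0,0,-0.25,0.1,0.2,0.2,87],
    [-0.002,0,-0.767,0.23,0.436,0.4,87],
    [-0.002,0,-0.767,0.23,0.436,0.64,87],
    [-0.002,0,-0.767,0.23,0.436,0.64,87],
    [-0.002,0,-0.767,0.23,0.436,0.64,87],
    [-0.002,0,-0.767,0.23,0.436,0.64,87],
    [-0.002,0,-0.767,0.23,0.436,0.64,87]
  ]
}}

```text
t: 10.1
ee_pos: [549.0, 256.7, 201.5]
orientation: [0.82, 3.031, 0.002]
ft_force: [0.2, -0.2, 0.1]
width: 86.9
grasp_force: 0.0
```

```bash
python3 - <<'E'
from h import *
print(rel([547.5,257,150],down(82.9)),rel([547.5,257,88.5],down(82.9)))
E
```

```text
[ 0.0011  0.0011 -0.2695  0.0076 -0.003   0.2576] [ 0.0011  0.0011 -0.2695  0.0079 -0.0036  0.5651]
```

Call:
{"method": "servo_tool", "body": {
  "rows": [
    [0,0,-0.2695,0.008,-0.003,0.1,87],
    [0,0,-0.2695,0.008,-0.003,0.2,87],
    [0,0,-0.2695,0.008,-0.003,0.25,87],
    [0,0,-0.2695,0.008,-0.003,0.35,87],
    [0,0,-0.2695,0.008,-0.003,0.45,87],
    [0,0,-0.2695,0.008,-0.003,0.53,87],
    [0,0,-0.2695,0.008,-0.003,0.56,87],
    [0,0,-0.2695,0.008,-0.003,0.56,87]
  ]
}}

```text
t: 11.1
ee_pos: [547.8, 257.7, 89.4]
orientation: [0.19, 3.134, 0.002]
ft_force: [-0.6, 0.3, -0.0]
width: 87.1
grasp_force: 0.0
```

```bash
python3 - <<'E'
from h import *
o=ctrl.get_obs();print(o['ee_pos'],o['ft_force'],rel([547.5,257,88.5],down(82.9)))
E
```

```text
[547.82657063 257.71997558  89.3634592 ] [-0.60394441  0.28214605 -0.03270537] [ 0.0009  0.0012  0.0021  0.0012 -0.0038  0.0043]
```

Call:
{"method": "servo_tool", "body": {
  "rows": [
    [0,0,0,0,0,0,50],
    [0,0,0,0,0,0,50],
    [0,0,0,0,0,0,50],
    [0,0,0,0,0,0,50],
    [0,0,0,0,0,0,50],
    [0,0,0,0,0,0,50]
  ]
}}

```text
t: 11.85
ee_pos: [548.2, 257.9, 90.1]
orientation: [0.189, 3.133, 0.003]
ft_force: [-1.3, -0.4, 5.6]
width: 60.3
grasp_force: 30.0
```

Call:
{"method": "servo_tool", "body": {
  "rows": [
    [0,0,0,0,0,-0.05,50],
    [0,0,0,0,0,-0.15,50],
    [0,0,0,0,0,-0.3,50],
    [0,0,0,0,0,-0.5,50],
    [0,0,0,0,0,-0.75,50],
    [0,0,0,0,0,-1,50],
    [0,0,0,0,0,-1,50],
    [0,0,0,0,0,-1,50]
  ]
}}

```text
t: 12.85
ee_pos: [546.8, 257.2, 289.7]
orientation: [0.189, 3.134, 0.002]
ft_force: [0.1, -0.3, -2.1]
width: 60.1
grasp_force: 30.0
```

```bash
python3 - <<'E'
from h import *
o=ctrl.get_obs();print(o['t'],o['ee_pos'],o['ft_force'],o['qpos'],rel([530,0,290],down(75)), rel([530,-240,290],down(71.45)))
E
```

```text
12.85 [546.80668176 257.197471   289.70097214] [ 0.11137647 -0.3289628  -2.05491055] [ 4.19899462e-01  3.23407354e-01  1.61588303e+00  1.34337201e-04
  1.19981074e+00 -1.03060324e+00] [ 1.0000e-03  1.3000e-03  9.4300e-02 -7.1000e-02 -1.2868e+00 -3.1000e-03] [ 1.1000e-03  1.3000e-03  1.3560e-01 -2.1500e-01 -2.4781e+00 -4.5000e-03]
```

Call:
{"method": "servo_tool", "body": {
  "rows": [
    [0,0,0,0,-0.1,0,50],
    [0,0,0.02,-0.01,-0.3,0,50],
    [0,0,0.05,-0.03,-0.55,0,50],
    [0,0,0.07,-0.05,-0.8,0,50],
    [0,0,0.07,-0.06,-1,0,50],
    [0,0,0.07,-0.06,-1,0,50]
  ]
}}

```text
t: 13.6
ee_pos: [533.8, 54.3, 288.0]
orientation: [-0.359, -3.12, -0.001]
ft_force: [0.5, 0.6, -1.2]
width: 59.7
grasp_force: 30.0
```

Call:
{"method": "servo_tool", "body": {
  "rows": [
    [0,0,0,0,-0.1,0,50],
    [0,0,0.02,-0.01,-0.3,0,50],
    [0,0,0.03,-0.03,-0.55,0,50],
    [0,0,0.06,-0.05,-0.8,0,50],
    [0,0,0.06,-0.06,-1,0,50],
    [0,0,0.06,-0.06,-1,0,50],
    [0,0,0.06,-0.06,-1,0,50]
  ]
}}

```text
t: 14.48
ee_pos: [502.0, -139.7, 288.7]
orientation: [0.493, 3.101, 0.003]
ft_force: [1.6, 0.1, -0.8]
width: 59.6
grasp_force: 30.0
```

```bash
python3 - <<'E'
from h import *
o=ctrl.get_obs();print(o['t'],o['ee_pos'],rel([514,-228,260],down(71.45)))
E
```

```text
14.475 [ 502.01114167 -139.70342921  288.72169103] [ 0.0016  0.0008  0.0057 -0.1937 -0.4015  0.1429]
```

Call:
{"method": "servo_tool", "body": {
  "rows": [
    [0,0,0.0057,-0.1,-0.2,0.05,50],
    [0,0,0.0057,-0.19,-0.4,0.1,50],
    [0,0,0.0057,-0.19,-0.4,0.14,50],
    [0,0,0.0057,-0.19,-0.4,0.14,50]
  ]
}}

```text
t: 14.98
ee_pos: [513.3, -226.4, 260.0]
orientation: [0.505, 3.101, 0.004]
ft_force: [-0.3, 0.7, -1.2]
width: 59.9
grasp_force: 30.0
```

```bash
python3 - <<'E'
from h import *
shot('wrist','w_p')
o=ctrl.get_obs();print(o['t'],o['ee_pos'],R.from_rotvec(o['orientation']).as_matrix()[:,1])
E
```

```text
15.025 [ 513.54687561 -226.34439242  260.59219288] [0.31681993 0.94848232 0.00253164]
```

View pics/w_p.png

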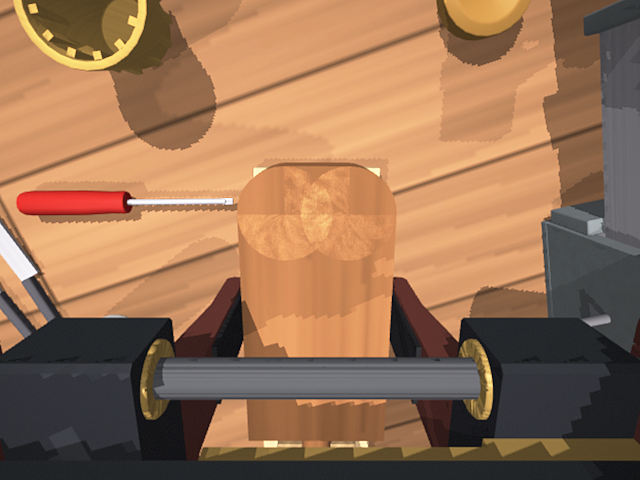

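The blade is held square in the grip at (238–396, 162–440) and hides the plate. I measure its pose in hand here, and cross-check the plate from the first scene and top pictures.

```bash
python3 - <<'E'
from h import *
a=np.deg2rad(-18.55); e=np.array([np.cos(a),np.sin(a)]);n=np.array([-e[1],e[0]])
im,X=cloud('w_p'); v,u=np.mgrid[:480,:640]
z=X[...,2]; m=(v>150)&(v<350)&(u>225)&(u<410)&(z>255)&(z<295)
hsv=cv2.cvtColor(im,cv2.COLOR_RGB2HSV); m&=(hsv[...,0]>5)&(hsv[...,0]<25)
p=X[m]; print('blade',m.sum(),'z',np.percentile(p[:,2],[2,50,98]),'s min',(p[:,:2]@e).min(),'t',np.percentile(p[:,:2]@n,[1,99]))
A=np.c_[p[:,:2]@e,p[:,:2]@n,np.ones(len(p))]; print('slope',np.linalg.lstsq(A,p[:,2],rcond=None)[0])
# edge angle: per row edges
s,t=[],[]
for r in range(235,345,5):
    q=X[r][m[r]]@np.eye(3)[:, :2]
    if len(q)>50: s.append((q@e).mean()); t.append([(q@n).min(),(q@n).max()])
t=np.array(t); print('edge yaw rel jig',np.polyfit(s,t[:,0],1)[0],np.polyfit(s,t[:,1],1)[0],'mid t',t.mean(), t.mean(0))
o=ctrl.get_obs(); print('tcp s,t',o['ee_pos'][:2]@e,o['ee_pos'][:2]@n)
for f in('scene0','top0','w_jig','w_chest'):
    im,X=cloud(f); S=X[...,:2]@e; T=X[...,:2]@n; z=X[...,2]
    m=(abs(S-669)<9)&(abs(T+53)<50)&(z>66)&(z<86)
    k=(abs(S-611)<65)&(abs(T+53)<35)&(z>40)&(z<54)
    print(f,'plate',m.sum(),np.percentile(S[m],[2,50]) if m.any() else 0,np.percentile(T[m],[1,50,99]) if m.any() else 0,'z',np.percentile(z[m],[50,95])if m.any() else 0,'pack',k.sum(),np.percentile(S[k],[1,99])if k.any() else 0,np.percentile(T[k],[2,98])if k.any() else 0,np.median(z[k]))
    if f=='w_jig':
        bd=(abs(z-18)<4)&(S>490)&(S<910)&(abs(T+53)<80)&(im[...,2]>110); print('board T',np.percentile(T[bd],[1,99]),'S',np.percentile(S[bd],[1,99]))
E
```

```text
blade 27814 z [274.46157841 275.93631008 277.18691501] s min 497.68179948313633 t [-81.30709649 -22.50602134]
slope [ 6.01380382e-03 -3.18121940e-04  2.72579129e+02]
edge yaw rel jig 0.00020338722747932406 -0.009765131629840043 mid t -51.91892222868019 [-82.21456143 -21.62328303]
tcp s,t 558.8736811484891 -51.20923690661438
scene0 plate 114 [666.80646208 671.42893847] [-79.90860896 -50.93412334 -22.0134658 ] z [75.61361756 80.69347251] pack 624 [553.93528827 672.10930741] [-69.09235683 -30.91102442] 46.87910878143753
top0 plate 40 [664.97164035 668.2145676 ] [-79.82075615 -48.88243121 -23.25698785] z [75.09515275 84.07712624] pack 334 [554.36069371 667.23433706] [-70.31544437 -32.88271856] 45.26875336803691
w_jig plate 296 [667.77251566 669.94227238] [-80.45214106 -49.80533699 -21.47110649] z [76.33339857 78.06427457] pack 2356 [556.15424106 668.11987892] [-69.55553353 -32.58866808] 44.994532350404405
board T [-115.27482168   12.06475584] S [520.53303259 898.66686593]
w_chest plate 80 [667.43888534 668.92429379] [-40.17627832 -29.41452581 -20.63708931] z [76.05574248 78.1460781 ] pack 853 [554.8564303 668.6395749] [-68.89232077 -24.86965883] 45.146270183438666
```

```bash
cat >> h.py <<'E'
a=np.deg2rad(-18.55); e=np.array([np.cos(a),np.sin(a)]);n=np.array([-e[1],e[0]])
def jig(s,t,z): return rel(np.r_[e*s+n*t,z],down(71.45))
def st():
    o=ctrl.get_obs(); print(o['t'],'s,t,z',np.round([o['ee_pos'][:2]@e,o['ee_pos'][:2]@n,o['ee_pos'][2]],2),'f s,t,z',np.round([o['ft_force'][:2]@e,o['ft_force'][:2]@n,o['ft_force'][2]],1),'grip',o['grasp_force'],o['width'])
E
python3 -c "
from h import *
st();print(jig(580,-50.8,62))"
```

```text
15.025 s,t,z [558.87 -51.21 260.59] f s,t,z [ 0.2 -0.4 -1. ] grip 29.994246661663055 59.72941703128265
[ 1.70e-03  4.00e-04  9.00e-04 -1.05e-01 -6.00e-04  9.93e-01]
```

Call:
{"method": "servo_tool", "body": {
  "rows": [
    [0.0015,0,0,-0.05,0.002,0.15,50],
    [0.0015,0,0,-0.105,0.002,0.35,50],
    [0.0015,0,0,-0.105,0.002,0.55,50],
    [0.0015,0,0,-0.105,0.002,0.75,50],
    [0.0015,0,0,-0.105,0.002,0.9,50],
    [0.0015,0,0,-0.105,0.002,0.97,50],
    [0.0015,0,0,-0.105,0.002,0.99,50],
    [0.0015,0,0,-0.105,0.002,0.99,50]
  ]
}}

```text
t: 16.02
ee_pos: [535.0, -234.0, 64.0]
orientation: [0.505, 3.097, -0.001]
ft_force: [0.4, 0.7, -1.7]
width: 59.8
grasp_force: 30.0
```

```bash
python3 -c "
from h import *
st();print(jig(580,-50.8,53), jig(600,-50.8,53))"
```

```text
16.025 s,t,z [581.63 -51.61  63.96] f s,t,z [ 0.1  0.8 -1.7] grip 29.99428778886795 59.82454442769001
[-0.0002  0.0023  0.0002  0.0084  0.0041  0.0547] [-0.0002  0.0023  0.0002 -0.0916  0.004   0.0551]
```

Call:
{"method": "servo_tool", "body": {
  "rows": [
    [0,0,0,0,0.003,0.02,50],
    [0,0,0,0,0.003,0.04,50],
    [0,0,0,0,0.003,0.052,50],
    [0,0,0,0,0.003,0.056,50],
    [0,0,0,0,0.003,0.056,50]
  ]
}}

```text
t: 16.65
ee_pos: [534.4, -233.5, 51.7]
orientation: [0.506, 3.099, -0.001]
ft_force: [0.1, -0.3, -2.2]
width: 59.7
grasp_force: 30.0
```

Call:
{"method": "servo_tool", "body": {
  "rows": [
    [0,0,0,0,0,0.005,50],
    [0,0,0,0,0,0.005,50],
    [0,0,0,0,0,0.005,50]
  ]
}}

```text
t: 17.02
ee_pos: [534.6, -233.5, 51.1]
orientation: [0.506, 3.098, -0.001]
ft_force: [-1.2, 0.2, 4.0]
width: 59.8
grasp_force: 30.0
```

Touching the packer lightly at the expected height. Now the advance towards the plate.

Call:
{"method": "servo_tool", "body": {
  "rows": [
    [0,0,0,-0.02,0,-0.002,50],
    [0,0,0,-0.04,0,-0.002,50],
    [0,0,0,-0.06,0,-0.002,50],
    [0,0,0,-0.08,0,-0.002,50],
    [0,0,0,-0.1,0,-0.002,50],
    [0,0,0,-0.105,0,-0.002,50],
    [0,0,0,-0.105,0,-0.002,50]
  ]
}}

```text
t: 17.9
ee_pos: [554.5, -240.2, 51.2]
orientation: [0.506, 3.098, -0.001]
ft_force: [0.2, -0.2, -0.6]
width: 60.0
grasp_force: 30.0
```

```bash
python3 -c "
from h import *
st();print(jig(605,-50.8,51))"
```

```text
17.9 s,t,z [602.11 -51.29  51.19] f s,t,z [ 0.2 -0.2 -0.6] grip 29.994853734970093 59.96253500884971
[-0.0002  0.0015 -0.0001 -0.0144  0.0025  0.001 ]
```

Call:
{"method": "servo_tool", "body": {
  "rows": [
    [0,0,0,-0.005,0,0,50],
    [0,0,0,-0.01,0,0,50],
    [0,0,0,-0.015,0,0,50],
    [0,0,0,-0.02,0,0,50],
    [0,0,0,-0.02,0,0,50]
  ]
}}

```text
t: 18.52
ee_pos: [558.2, -241.4, 51.2]
orientation: [0.506, 3.099, -0.001]
ft_force: [-0.4, -0.3, -0.4]
width: 59.9
grasp_force: 30.0
```

Call:
{"method": "servo_tool", "body": {
  "rows": [
    [0,0,0,-0.005,0,0,50],
    [0,0,0,-0.01,0,0,50],
    [0,0,0,-0.01,0,0,50]
  ]
}}

```text
t: 18.9
ee_pos: [560.1, -242.1, 51.2]
orientation: [0.506, 3.099, -0.001]
ft_force: [-0.3, 0.4, -0.9]
width: 60.1
grasp_force: 30.0
```

Still free at s≈608. Continuing in 1 mm steps.

Call:
{"method": "servo_tool", "body": {
  "rows": [
    [0,0,0,-0.005,0,0,50],
    [0,0,0,-0.005,0,0,50]
  ]
}}

```text
t: 19.15
ee_pos: [560.2, -242.1, 51.2]
orientation: [0.506, 3.1, -0.0]
ft_force: [-4.0, 0.6, 2.5]
width: 59.8
grasp_force: 30.0
```

Call:
{"method": "servo_tool", "body": {
  "rows": [
    [0,0,0,-0.005,0,0,50],
    [0,0,0,-0.005,0,0,50]
  ]
}}

```text
t: 19.4
ee_pos: [560.2, -242.1, 51.2]
orientation: [-0.506, -3.099, -0.0]
ft_force: [-7.1, 1.4, 6.3]
width: 59.4
grasp_force: 30.0
```

Call:
{"method": "servo_tool", "body": {
  "rows": [
    [0,0,0,-0.004,0,0,50],
    [0,0,0,-0.004,0,0,50]
  ]
}}

```text
t: 19.65
ee_pos: [560.3, -242.1, 51.2]
orientation: [-0.506, -3.097, -0.001]
ft_force: [-10.1, 2.2, 7.9]
width: 59.8
grasp_force: 30.0
```

Call:
{"method": "servo_tool", "body": {
  "rows": [
    [0,0,0,-0.002,0,-0.003,50],
    [0,0,0,-0.003,0,-0.004,50],
    [0,0,0,-0.003,0,-0.004,50],
    [0,0,0,-0.003,0,-0.004,50]
  ]
}}

```text
t: 20.15
ee_pos: [560.2, -242.1, 51.2]
orientation: [-0.505, -3.096, -0.001]
ft_force: [-9.3, 1.2, 2.8]
width: 59.7
grasp_force: 30.0
```

```bash
python3 - <<'E'
from h import *
shot('scene','s_end'); shot('wrist','w_end'); st()
im,X=cloud('w_end'); v,u=np.mgrid[:480,:640]; z=X[...,2]; hsv=cv2.cvtColor(im,cv2.COLOR_RGB2HSV)
m=(v>150)&(v<350)&(u>225)&(u<410)&(z>58)&(z<78)&(hsv[...,0]>5)&(hsv[...,0]<25)
p=X[m];S=p[:,:2]@e;T=p[:,:2]@n;print('rear s',S.min(),'t',np.percentile(T,[1,99]),'slope',np.linalg.lstsq(np.c_[S,T,np.ones(len(p))],p[:,2],rcond=None)[0])
E
```

```text
20.25 s,t,z [608.18 -51.3   51.24] f s,t,z [-9.9 -1.8  3.2] grip 29.993872046470642 59.86224147683868
rear s 547.2122153650781 t [-81.13413047 -22.43667296] slope [ 1.40272041e-04 -3.58885088e-03  6.68649176e+01]
```

```bash
python3 -c "
import cv2;i=cv2.imread('pics/s_end.png');cv2.imwrite('pics/s_crop.png',cv2.resize(i[200:440,220:460],(600,600),interpolation=cv2.INTER_CUBIC))"
```

```text
(no output)
```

View pics/s_crop.png

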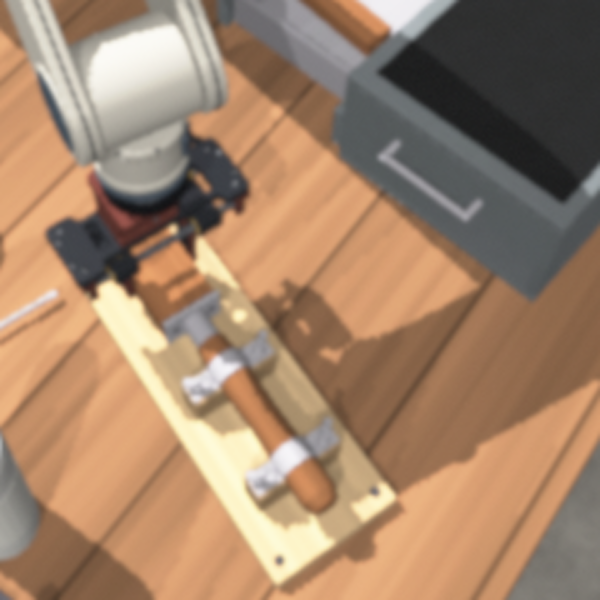

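The scene crop shows the blade's square end flush against the plate at about (190,310), with the drawer still out at the upper right. The blade is level and centred within about 1 mm. The push reads 9.9 N, so I add a touch.

Call:
{"method": "servo_tool", "body": {
  "rows": [
    [0,0,0,-0.004,0,0,50],
    [0,0,0,-0.004,0,0,50],
    [0,0,0,-0.004,0,0,50],
    [0,0,0,-0.004,0,0,50],
    [0,0,0,-0.004,0,0,50],
    [0,0,0,-0.004,0,0,50]
  ]
}}

```text
t: 21.0
ee_pos: [560.3, -242.2, 51.2]
orientation: [-0.505, -3.095, -0.001]
ft_force: [-11.9, 2.0, 5.5]
width: 60.1
grasp_force: 30.0
```

```bash
python3 - <<'E'
from h import *
for i in range(3): st(); ctrl.get_image('top')
E
```

```text
21.0 s,t,z [608.23 -51.34  51.19] f s,t,z [-11.9  -1.8   5.5] grip 29.998867213726044 60.06154143203434
21.05 s,t,z [608.23 -51.3   51.18] f s,t,z [-11.7  -1.6   3.9] grip 29.998977184295654 59.92390340967254
21.1 s,t,z [608.21 -51.3   51.17] f s,t,z [-11.6  -2.1   4.8] grip 29.99893069267273 59.92067113438557
```

A steady push of about 12 N. Handing in.

```bash
python3 -c "
from h import *
print(ctrl.close_job()); st()"
```

```text
the job is handed in; nothing more can be done
None
the job is handed in; nothing more can be done
```

The job is handed in: the top drawer is out at its stop with the narrow blank left in it, and the arm is still gripping the blade and pushing it square, level and centred (within about 1 mm) against the end plate at about 12 N; the hand-in call returned no pass/fail result.

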